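# Clear the mister off the rearing-cage lid and hold the lid half open

## Task

The trigger mister is hanging on the handle of the insect-rearing cage's lid: lift it off and stand it upright on the bench, letting go of it. Then raise the lid to 45 degrees, no wider than that, and finish while holding it there: the lid falls shut if you let go, and a colleague is about to reach in under it. Set the mister down rather than dropping it, and leave the other things on the bench where they are.

Things in the scene. Friction and masses are not known exactly. Their poses are not given: they have to be found in the camera images.
- cage: Insect-rearing cage, fixed to the bench: pine frame 18 mm square with clear panes, 220 mm deep (its x) by 300 mm wide (its y) by 140 mm high without the lid. Origin: centre of its underside. Its -x side is the front, towards the robot, where the lid's handle is; its +x side carries the lid hinge.
- lid (a joint): Angle of the cage's lid, rad: 0 = closed on the cage, growing as the front edge rises (0.785 = 45 degrees; stop at 1.75). The hinge is free, no spring or stay: the lid falls shut if not held. Lid: pine frame 220 x 300 x 18 mm with clear pane, 0.55 kg (0.4 to 0.7), 1.5 to 3.5 N to lift at the handle.
- lid_hinge (a point): Point on the lid's hinge axis, at the middle of the cage's far (+x) top edge, 140 mm above the bench, on the level of the lid's underside. The hinge axis is the cage's y. The point's axes turn with the lid (parallel to the cage's when closed).
- lid_bar (a point): Middle of the lid's handle, a round steel bar 10 mm thick and 170 mm long, parallel to the hinge, on 10 mm standoffs at both ends. Its axis stands 38 mm in front of the lid's front edge, open space behind, below and above; 149 mm above the bench when closed. From lid_hinge it lies at x -258, z +9 mm in the lid's frame. The point's axes turn with the lid.
- mister: Closed trigger spray bottle, 0.14 kg (0.1 to 0.2), 158 mm tall: amber bottle 42 mm in diameter up to z 54 mm, tapering to a neck 20 mm thick from z 70 to 116 mm, white spray head above. Origin: centre of its flat base; z up along the bottle, +x the way the nozzle points. It starts hanging by its trigger on the lid's bar, bottle on the robot's side, nozzle to the cage, base about 40 mm up.
- reagent_bottle: Bystander: capped amber bottle, 52 mm in diameter, 105 mm tall, standing 60 to 110 mm clear of the cage on its left (+y) side. Origin: centre of its base.
- dish_stack: Bystander: stack of three Petri dishes taped together, 88 mm in diameter, 45 mm high, beside the cage on its right (-y) side. Origin: centre of its base.
- specimen_jar: Bystander: glass jar with a white lid, 60 mm in diameter, 70 mm high, beside the cage on its left (+y) side, nearer the robot than the reagent bottle. Origin: centre of its base.
- mister_head (a point): Point to grip, in the mister's spray head on the bottle's axis at its z 136 mm. The head is 22 mm wide (its y) from z 116 to 142 mm, x -16 to +40 mm (nozzle to 48), with a hump 18 mm wide and 32 mm long on top up to z 158 mm; both its sides are free.
- mister_slot (a point): Roof of the mister's slot, at its x 16.5, z 116 mm: the bar lies under this point at the start, up to 50 mm either side of the bar's middle. The slot is 13 mm wide in x, open below, between the neck and the trigger, which ends at z 91 mm; hanging, the mister leans about 13 degrees (base towards the cage). Rising 30 mm along its own axis frees the trigger; then it can move back, away from the cage.
There are look-alikes about, which are no part of the job. Leave any blue look-alike of the mister alone.

How it is judged (in metres and radians):
On the way, in this order (a step that is already met when the one before it is completed fails the run):
1. the mister stands upright on the bench, let go, the lid still closed (height (world z) of mister below 0.006 m and angle between mister's own z axis and vertical below 0.1 rad and linear speed of mister below 0.03 m/s and contact force between the fingers and mister below 0.05 N and value of joint lid below 0.1 rad), for 0.2 s.
2. the lid is held in the gripper at 45 degrees (39 to 51) (value of joint lid between 0.68 and 0.89 rad and contact force between the fingers and lid above 0.8 N), for 0.2 s.
At the end, for the whole second after the job is handed in: The mister stands upright (within 6 degrees) on the bench, untouched and at rest; the lid is open at 45 degrees, give or take 6, still, and carried by the gripper's fingers alone through the last second (all of step 2 and velocity of joint lid between -0.1 and 0.1 rad/s and contact force between mister and lid below 0.05 N and height (world z) of mister below 0.006 m and angle between mister's own z axis and vertical below 0.1 rad and linear speed of mister below 0.03 m/s and contact force between each of the arm, the fingers and mister below 0.05 N); the arm keeps its last pose, push and grip.
It fails at once if the lid raised (over 9 degrees) with the mister not yet stood on the bench (value of joint lid above 0.16 rad and height (world z) of mister above 0.02 m).
It fails at once if the lid swung wide, past 60 degrees (value of joint lid above 1.05 rad).
It fails at once if the mister dropped (contact force between the fingers and mister below 0.05 N and height (world z) of mister above 0.012 m and linear speed of mister above 0.4 m/s).
It fails at once if a bystander pushed more than 30 mm or tipped (distance of any of reagent_bottle, dish_stack, specimen_jar from where it was at the start of the episode above 0.03 m or angle between any of reagent_bottle, dish_stack, specimen_jar's own z axis and vertical above 0.5 rad).
It also fails if it takes over 64 s, if anything falls off the work surface, if the arm or the gripper's body presses on something with over 40 N, if the wrist force passes 120 N, or if a joint passes its speed limit or range.

## Robot

A 6-joint arm with a two-finger parallel gripper is mounted at the origin on the work surface. World frame = base frame: x ahead of the robot, y to its left, z up, the work surface at z = 0. Lengths are in mm, angles in rad, forces in N, time in s.
With the tool pointing down it reaches from about 325 to 900 mm from the base axis. Payload 6.1 kg.
Tool frame: the origin (TCP) lies midway between the tips of the shut fingers; the grasp point (between the pads) lies 19 mm behind it; z points along the fingers, y is the line along which they close (so a half turn about z gives the same grasp; the last joint's range is limited). The gripper opens to 87 mm and grips with 3 to 60 N. Pads are 19 mm wide; open, the fingers measure 117 mm over their backs; the gripper's body (75 mm by 190 mm) begins 51 mm behind the grasp point.
Start: joints at [1.208, 0.22, 1.526, -0, 1.395, -0.126], TCP at [146.62, 607.551, 222.538] pointing down, gripper open.
Joint ranges: [-2.98, 2.98], [-0.91, 2.08], [0.09, 2.57], [-1.24, 4.39], [0.2, 2.65], [-2.68, 2.68]. Speed limits (rad/s): [2.57, 2.57, 3.01, 3.14, 3.14, 3.14].

## Interface

Orientations are given as a unit quaternion [x, y, z, w].
In Python, from bench import bot gives the robot as it stands. The module is installed in compiled form; this text tells all that it offers. Calls block until the motion is done:
- bot.move_ptp(position, orientation): joint-space move of the TCP to a pose.
- bot.servo_line(position, rot=None, velocity=150, threshold=None): straight line of the TCP; rot=None keeps the orientation; velocity is the mean speed in mm/s. With threshold (N) it stops when the force on the tool has changed by that much, and returns True; else False.
- bot.goto_joints(angles): joint-space move.
- bot.gripper_to(opening, grasp_force=None): finger opening in mm; grasp_force is the grip in N (None keeps the last); returns when the fingers have stopped.
- bot.wait(seconds).
- bot.inverse_kinematics(position, orientation): joint angles nearest the present ones, or None.
- bot.sense(): the state.
- bot.get_image(name): name is "scene" or "top" or "wrist"; returns a dict with "img" (400x640x3 uint8, red, green, blue), "fx", "fy", "cx", "cy" (pixels), "rvec" (rotation vector, rad) and "tvec" (3), from world to camera coordinates, as OpenCV has them; the wrist camera has in their place "hand_eye" (4x4, takes a point from camera to tool coordinates, whose origin is the TCP and whose axes are the flange's). Camera axes: x right, y down, z forward; pixel columns grow to the right and rows downward; lengths in mm; the calibration is good to about 2 mm. A picture is of the moment at which its call begins: read the wrist's pose just before it. There is no depth.
A pose or a line that the arm cannot do raises bot.IKError and nothing moves.
- bot.sign_off(): hands the job in; it is judged then, once.
The state is a dict: "time": time; "joint_pos": joint angles; "joint_velocities": joint speeds; "effort": joint torques, N m; "tool_pos": TCP position; "orientation": TCP orientation; "force": force on the tool from outside, world axes, zero at the start; "ft_torque": the same for the moment, N m; "finger_gap": finger opening in mm; "gripper_force": force on a finger pad.
Only numpy, scipy, OpenCV 4.12 (cv2) and the standard library are available. Lean on these libraries where they do the work, as an engineer would, in place of code of your own. Each camera call takes 0.05 s, during which the arm holds its last target. There are 200 camera calls.

## Working session

There is one attempt and no reset: what is moved stays moved. The work goes in short steps, each a Python script; the robot and the scene stay as the last script left them, time stands still between calls to the robot, and variables do not carry over. Pictures are saved under pics/ and viewed, at most 10 in all, crops included, and the job is handed in when it is done.

```bash
mkdir -p pics
cat > h.py <<'E'
import numpy as np, cv2
from scipy.spatial.transform import Rotation as R
from bench import bot
def cam(n):
    d=bot.get_image(n)
    if n!='wrist':
        np.savez(n+'.npz',**{k:np.array(v) for k,v in d.items()})
    return d
def P(d):
    K=np.array([[d['fx'],0,d['cx']],[0,d['fy'],d['cy']],[0,0,1.]])
    return K,R.from_rotvec(np.ravel(d['rvec'])).as_matrix(),np.ravel(d['tvec'])
def ray(d,uv):
    K,Rm,t=P(d); return -Rm.T@t, Rm.T@np.linalg.solve(K,[uv[0],uv[1],1.])
def onz(d,uv,z):
    c,r=ray(d,uv); return c+r*(z-c[2])/r[2]
def proj(d,p):
    K,Rm,t=P(d); q=K@(Rm@np.asarray(p,float)+t); return q[:2]/q[2]
def tri(obs):
    A=0;b=0
    for d,uv in obs:
        c,r=ray(d,uv); r=r/np.linalg.norm(r); M=np.eye(3)-np.outer(r,r); A=A+M;b=b+M@c
    return np.linalg.solve(A,b)
def load(n): 
    z=np.load(n+'.npz'); return {k:z[k] for k in z.files}
def save(img,name,crop=None,s=1):
    if crop: x0,y0,x1,y1=crop; img=img[y0:y1,x0:x1]
    cv2.imwrite('pics/'+name,cv2.resize(img[:,:,::-1],None,fx=s,fy=s,interpolation=cv2.INTER_CUBIC))
E
python3 - <<'E'
from h import *
for n in('scene','top'):
    d=cam(n); save(d['img'],n+'0.png',s=1.25); print(n,ray(d,(320,200)))
E
```

```text
scene (array([1022.18498592,  470.88357214,  942.36935139]), array([-0.54349925, -0.35019981, -0.76303481]))
top (array([ 273.80357392,   61.95913503, 1313.37713391]), array([ 0.15162521,  0.0295404 , -0.98800719]))
```

View pics/scene0.png

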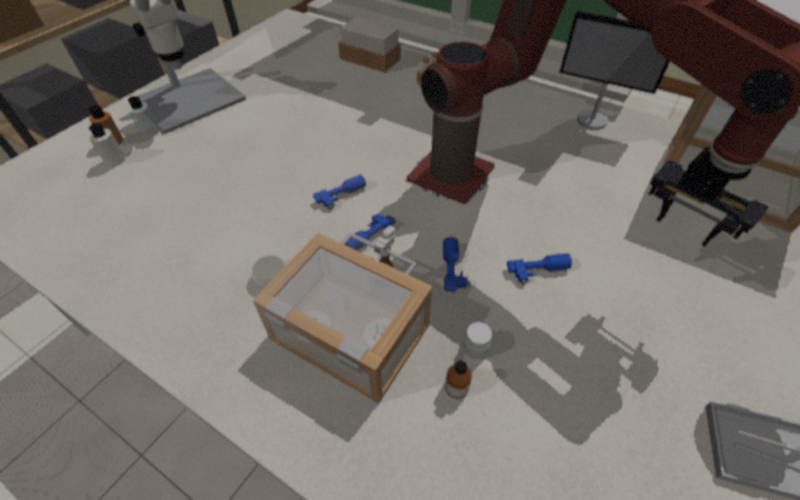

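View pics/top0.png

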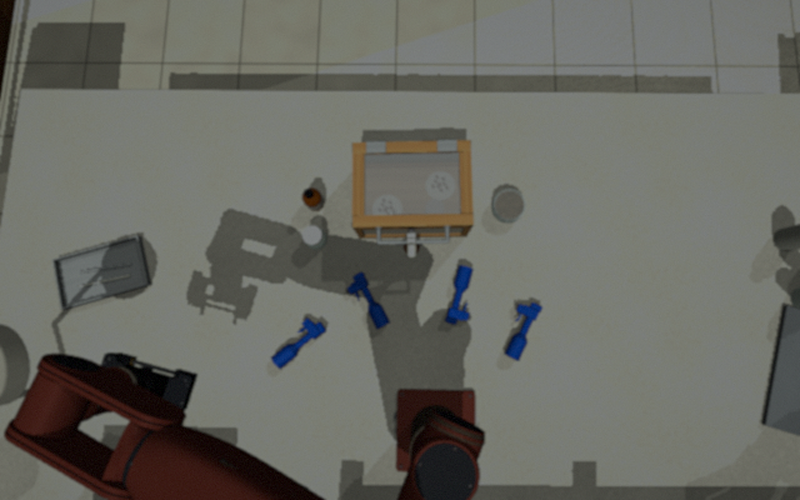

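The candidates are four blue misters lying flat, at top view (368,300), (459,293), (523,330) and (298,343), and one white-headed mister on the bar at top (411,243), scene (385,245). Only the white-headed one hangs on the bar, so it fits the description. I'll confirm it in an enlarged crop.

Run:
```python
from h import *
t=load('top')['img'];s=load('scene')['img']
g=lambda im:np.clip(im.astype(float)*1.6,0,255).astype(np.uint8)
a=cv2.resize(g(t[100:220,265:395]),(800,738)[:2] and (640,591),interpolation=cv2.INTER_CUBIC)
cv2.imwrite('pics/topc.png',a[:,:,::-1])
b=cv2.resize(g(s[160:260,250:390]),(800,571),interpolation=cv2.INTER_CUBIC)
cv2.imwrite('pics/scc.png',b[:,:,::-1])
```

```text
(no output)
```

View pics/topc.png

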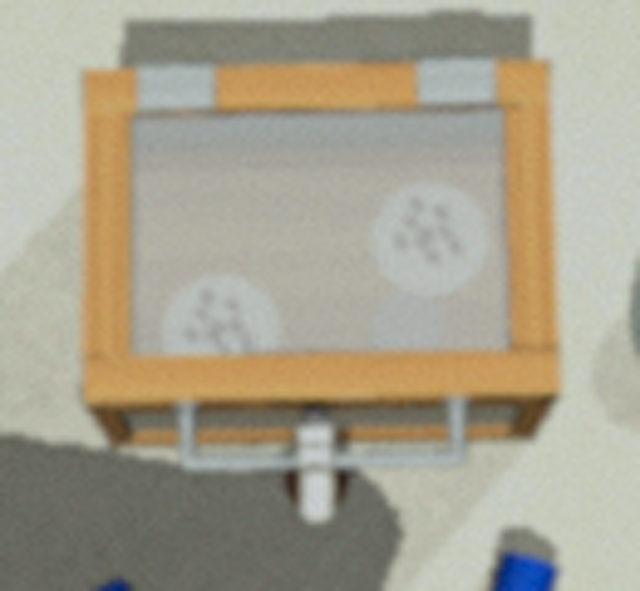

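View pics/scc.png

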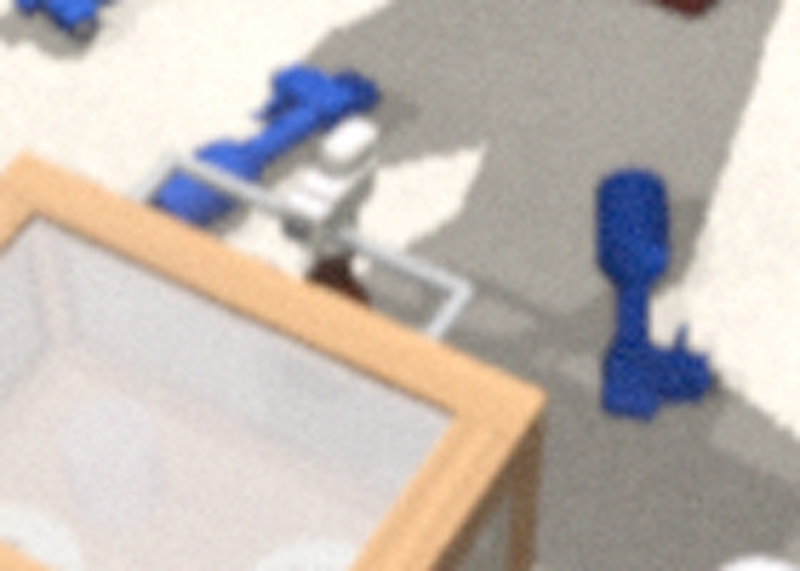

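The crops confirm it: the white-headed amber mister hangs on the bar, with its head at topc (317,470). The bar corners are at topc (185,465) and (462,459), and the lid's far corners at (83,72) and (549,62). Next I'll locate these.

Run:
```python
from h import *
t=load('top');s=load('scene')
T=lambda u,v:(265+(u+.5)/4.923-.5,100+(v+.5)/4.923-.5)
S=lambda u,v:(250+(u+.5)/5.714-.5,160+(v+.5)/5.714-.5)
for n,u,z in [('barL',(185,464),149),('barR',(462,459),149),('farL',(83,72),158),('farR',(549,62),158),('nearL',(85,390),158),('nearR',(558,385),158),('humpback',(317,520),170),('humpfront',(317,425),165),('mid',(316,455),170)]:
    print(n,onz(t,T(*u),z).round(1))
for n,u,z in [('barL',(465,290),149),('barR',(178,158),149),('nearL',(545,400),158),('hump',(350,140),190),('barmister',(318,228),149)]:
    print('s',n,onz(s,S(*u),z).round(1))
print('tri barL',tri([(t,T(185,464)),(s,S(465,290))]),'barR',tri([(t,T(462,459)),(s,S(178,158))]))
print('tri hump',tri([(t,T(317,508)),(s,S(350,140))]))
print('jar',onz(t,(312/1.25,235/1.25),70),'reag',onz(t,(312/1.25,198/1.25),105),'dish',onz(t,(507/1.25,202/1.25),45))
for b in [(368,300),(380,320),(357,280),(465,268),(457,318),(459,293)]: print('blue',b,onz(t,(b[0]/1.25,b[1]/1.25),20).round())
```

```text
barL [471.  152.3 149. ]
barR [476.5 -21.5 149. ]
farL [724.9 223.9 158. ]
farR [734.2 -75.7 158. ]
nearL [515.7 215.7 158. ]
nearR [522.7 -80.5 158. ]
humpback [433.7  68.7 170. ]
humpfront [493.9  69.6 165. ]
mid [474.1  69.9 170. ]
s barL [472.3 152.1 149. ]
s barR [477.1 -15.3 149. ]
s nearL [513.7 219.8 158. ]
s hump [451.3  73.2 190. ]
s barmister [477.7  70.7 149. ]
tri barL [471.34088753 152.01777777 147.8837688 ] barR [475.77794291 -19.66042152 145.59569188]
tri hump [440.79984489  67.58479701 177.03188523]
jar [501.66626921 333.81903255  70.        ] reag [593.53616196 330.70362615 105.        ] dish [ 604.34103319 -188.24661649   45.        ]
blue (368, 300) [334. 185.  20.]
blue (380, 320) [282. 151.  20.]
blue (357, 280) [388. 216.  20.]
blue (465, 268) [425. -77.  20.]
blue (457, 318) [290. -55.  20.]
blue (459, 293) [357. -61.  20.]
```

```bash
cat >> h.py <<'E'
YAW=0.031; BAR=np.array([474.,66.,149.]); TILT=np.radians(13)
def Rt(pitch,sg,yaw=YAW): # pitch: forward lean of the pointing direction from straight down
    B=np.array([[-sg,0,0],[0,sg,0],[0,0,-1.]])
    return R.from_euler('z',yaw)*R.from_euler('y',-pitch)*R.from_matrix(B)
GX,GZ=-3,140
def tcp_for_mister(base,pitch):  # TCP position with mister origin at base, leaning by pitch
    return np.asarray(base,float)+(R.from_euler('z',YAW)*R.from_euler('y',-pitch)).apply([GX,0,GZ-19])
def hang(y=70.):
    slot=np.array([474.-0.031*(y-66),y,154.])
    return slot-(R.from_euler('z',YAW)*R.from_euler('y',-TILT)).apply([16.5,0,116])
AX=(R.from_euler('z',YAW)*R.from_euler('y',-TILT)).apply([0,0,1.])
E
python3 - <<'E'
from h import *
s=bot.sense(); print(R.from_quat(s['orientation']).as_matrix().round(2).tolist(),s['finger_gap'])
b=hang(); print('base',b)
for sg in(1,-1):
    q=Rt(TILT,sg).as_quat()
    for p,qq in[(tcp_for_mister(b,TILT),q),(tcp_for_mister(b,TILT)+100*AX,q),(tcp_for_mister([470,-155,0],0),Rt(0,sg).as_quat())]:
        j=bot.inverse_kinematics(p,qq); print(sg,p.round(0),None if j is None else np.round(j,2))
# bar grips: tool y must be vertical plane -> roll 90 about tool z
for deg0 in (90,80,70,60,45):
  for sg in(1,-1):
    q=(Rt(np.radians(deg0),sg)*R.from_euler('z',np.pi/2)).as_quat()
    j=bot.inverse_kinematics(BAR+19*R.from_quat(q).apply([0,0,1]),q)
    th=np.pi/4; end=np.array([732-258*np.cos(th)+0,74,140+258*np.sin(th)])+[9*np.sin(th),0,9*np.cos(th)]
    out=[]
    for e in(45,30,20):
        q=(Rt(np.radians(e),sg)*R.from_euler('z',np.pi/2)).as_quat()
        k=bot.inverse_kinematics(end+19*R.from_quat(q).apply([0,0,1]),q); out.append(None if k is None else np.round(k,2).tolist())
    print(deg0,sg,None if j is None else np.round(j,2), out if deg0==90 else '')
E
```

```text
[[-0.97, 0.23, -0.0], [0.23, 0.97, -0.0], [0.0, -0.0, -1.0]] 87.14168001211296
base [483.88840335  70.31048397  37.26138009]
1 [454.  69. 154.] [-0.03 -0.33  2.2   0.02  1.04 -1.64]
1 [431.  69. 252.] [-0.03 -0.48  2.12  0.02  1.28 -1.64]
1 [ 467. -155.  121.] [-0.48  0.    1.96 -0.    1.18 -2.08]
-1 [454.  69. 154.] [-0.03 -0.33  2.2   0.02  1.04  1.5 ]
-1 [431.  69. 252.] [-0.03 -0.48  2.12  0.02  1.28  1.5 ]
-1 [ 467. -155.  121.] [-0.48  0.    1.96 -0.    1.18  1.06]
90 1 None [[-0.04, -0.55, 2.22, 0.07, 0.69, -0.1], [-0.02, -0.38, 2.01, 0.03, 0.99, -0.07], [-0.02, -0.25, 1.86, 0.02, 1.18, -0.05]]
90 -1 None [None, None, None]
80 1 None 
80 -1 None 
70 1 None 
70 -1 None 
60 1 None 
60 -1 None 
45 1 None 
45 -1 None
```

Run:
```python
from h import *
q=Rt(TILT,-1).as_quat(); p=tcp_for_mister(hang(),TILT)
bot.move_ptp(p+100*AX,q)
bot.gripper_to(60,20)
print(bot.servo_line(p+30*AX,velocity=120))
T=bot.sense(); d=bot.get_image('wrist'); save(d['img'],'w1.png',s=1)
print(T['tool_pos'],np.round(d['hand_eye'],3).tolist())
s=bot.get_image('scene'); save(s['img'],'s1.png',(230,130,400,260),4)
```

```text
False
[447.34257501  69.14476786 184.30775458] [[0.001, -0.958, -0.286, 78.222], [1.0, 0.001, 0.0, 0.575], [-0.0, -0.286, 0.958, -160.989], [0.0, 0.0, 0.0, 1.0]]
```

View pics/w1.png

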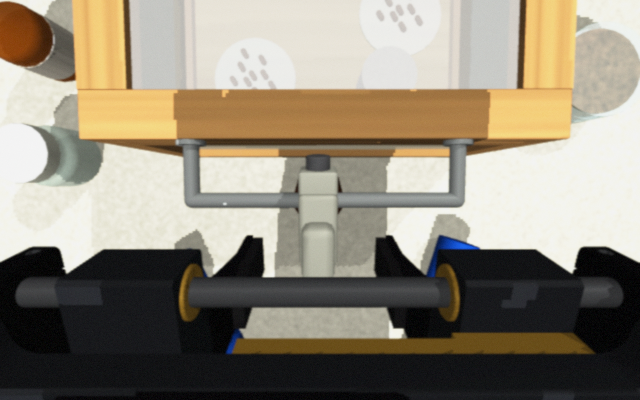

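The wrist view shows the white head at column 319, centred between the fingertips at columns 262 and 376. The bar is level in the image at row 200, so the yaw is good. Going in.

Run:
```python
from h import *
p=tcp_for_mister(hang(),TILT)
print(bot.servo_line(p,velocity=60,threshold=8), bot.sense()['tool_pos'])
bot.gripper_to(10,25); s=bot.sense(); print(s['finger_gap'],s['gripper_force'],s['force'])
p=np.array(s['tool_pos'])
print(bot.servo_line(p+48*AX,velocity=50,threshold=12)); s=bot.sense(); print(s['tool_pos'],s['force'],s['finger_gap'])
d=bot.get_image('scene'); save(d['img'],'s2.png',(230,100,400,260),3.5)
```

```text
False [453.65544789  69.389704   154.19890905]
21.586553922415533 24.94582235813141 [0.22393148 0.25227263 0.93658551]
False
[442.50462581  69.06148225 200.60898027] [-0.56620881 -0.43926942 -3.9230247 ] 21.627652327319737
```

View pics/s2.png

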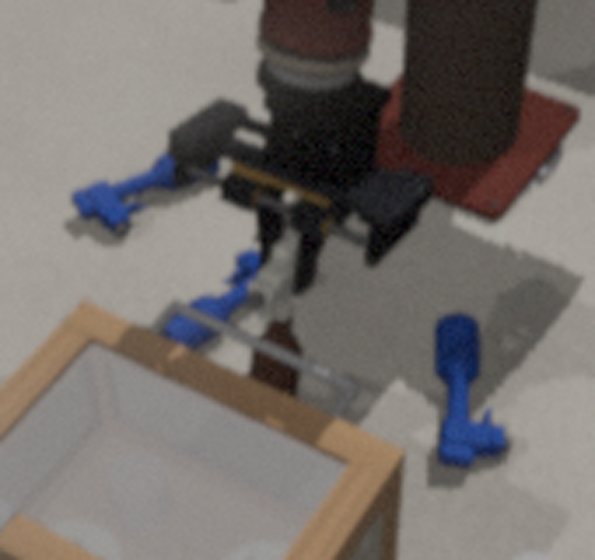

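The lid's bar hasn't moved, with ends at full-image pixels (330,211) and (281,187), and the mister is held above it. Backing off and checking the load.

Run:
```python
from h import *
p=np.array(bot.sense()['tool_pos'])
print(bot.servo_line(p+[-70,0,10],velocity=80,threshold=8)); bot.wait(.3); print(bot.sense()['force'])
q0=Rt(0,-1).as_quat()
g=tcp_for_mister([470,-155,0],0)
print(bot.servo_line([375,-100,g[2]+100],rot=q0,velocity=120))
bot.servo_line([g[0],g[1],g[2]+80],velocity=120)
bot.wait(.2); print(bot.sense()['force'])
print(bot.servo_line([g[0],g[1],g[2]+12],velocity=100)); 
d=bot.get_image('scene'); np.savez('s3.npz',**{k:np.array(v) for k,v in d.items()})
c=proj(d,[470,-155,70]).astype(int); save(d['img'],'s3.png',(max(c[0]-60,0),c[1]-60,c[0]+60,c[1]+60),4.5); print(c, proj(d,[470,-155,0]),proj(d,[470,-155,158]))
```

```text
False
[-0.7575833   0.4091121  -1.40326163]
False
[-0.22769121 -0.03415187 -1.63595464]
False
[249 185] [252.22592661 199.32881074] [244.70908965 165.47626208]
```

View pics/s3.png

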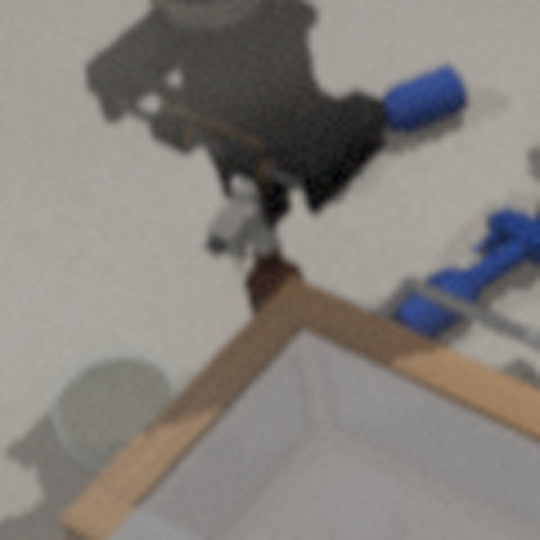

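The mister hangs upright in the fingers, head at (240,230) in the crop, with clear bench below it. Lowering it until contact.

Run:
```python
from h import *
g=tcp_for_mister([470,-155,0],0); p=np.array(bot.sense()['tool_pos'])
r=bot.servo_line([p[0],p[1],g[2]-10],velocity=15,threshold=3); s=bot.sense(); print(r,s['tool_pos']-g,s['force'])
bot.wait(.2); bot.gripper_to(45); bot.wait(.3)
p=np.array(bot.sense()['tool_pos'])
bot.servo_line([p[0],p[1],p[2]+120],velocity=100)
bot.servo_line([360,-40,300],velocity=150)
d=bot.get_image('scene'); np.savez('s4.npz',**{k:np.array(v) for k,v in d.items()}); save(d['img'],'s4.png',(200,110,350,250),4)
print([proj(d,[470,-155,z]).round(1) for z in(0,54,158)],bot.sense()['time'])
def chk(P0,deg):
    for sgn in (1,-1):
        q=(Rt(np.radians(deg),1)*R.from_euler('z',sgn*np.pi/2)).as_quat()
        j=bot.inverse_kinematics(P0+19*R.from_quat(q).apply([0,0,1]),q)
        print(P0.round(),deg,sgn,None if j is None else np.round(j,2))
H=np.array([731.9,74,140]); u=np.array([np.cos(YAW),np.sin(YAW),0])
def bar(th): return H+u*(-258*np.cos(th)+9*np.sin(th))+np.array([0,0,258*np.sin(th)+9*np.cos(th)])
print(bar(0),bar(np.pi/4))
for d in(42,38,34,30,20,0): chk(bar(0),d)
chk(bar(0)-40*u,20);chk(bar(0)-40*u,30);chk(bar(0)+[0,0,80],20);chk(bar(.4),30);chk(bar(.785),0)
```

```text
True [0.23074303 0.00679519 0.098275  ] [-0.76578991  0.92248127  4.32509068]
[array([252.2, 199.3]), array([249.8, 188.5]), array([244.7, 165.5])] 16.2083
[474.02395907  66.00328095 149.        ] [555.91500615  68.54271693 328.79751058]
[474.  66. 149.] 42 1 [-0.08 -0.6   2.57  0.17  0.45 -0.23]
[474.  66. 149.] 42 -1 None
[474.  66. 149.] 38 1 [-0.07 -0.55  2.52  0.12  0.52 -0.19]
[474.  66. 149.] 38 -1 None
[474.  66. 149.] 34 1 [-0.06 -0.51  2.46  0.09  0.6  -0.15]
[474.  66. 149.] 34 -1 None
[474.  66. 149.] 30 1 [-0.06 -0.46  2.41  0.07  0.67 -0.13]
[474.  66. 149.] 30 -1 None
[474.  66. 149.] 20 1 [-0.04 -0.32  2.27  0.03  0.85 -0.09]
[474.  66. 149.] 20 -1 None
[474.  66. 149.] 0 1 [-0.03 -0.04  1.99 -0.    1.2  -0.06]
[474.  66. 149.] 0 -1 None
[434.  65. 149.] 20 1 [-0.05 -0.46  2.36  0.04  0.89 -0.1 ]
[434.  65. 149.] 20 -1 None
[434.  65. 149.] 30 1 [-0.07 -0.62  2.5   0.07  0.74 -0.14]
[434.  65. 149.] 30 -1 None
[474.  66. 229.] 20 1 [-0.04 -0.42  2.18  0.03  1.04 -0.09]
[474.  66. 229.] 20 -1 None
[498.  67. 249.] 30 1 [-0.05 -0.5   2.24  0.05  0.88 -0.1 ]
[498.  67. 249.] 30 -1 None
[556.  69. 329.] 0 1 [-0.02  0.02  1.58 -0.    1.54 -0.05]
[556.  69. 329.] 0 -1 None
```

View pics/s4.png

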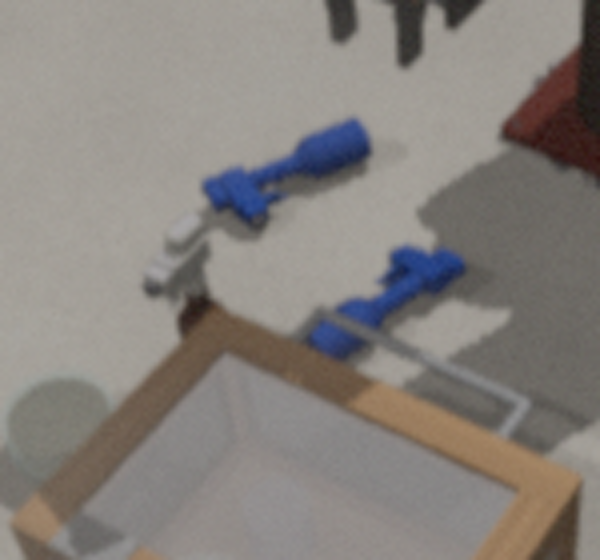

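The mister stands upright, with its hump top at full-image pixel (246,167) against (245,165.5) predicted. Next is a pre-grasp pose above the bar, with the predicted bar drawn over the wrist image.

```bash
cat >> h.py <<'E'
H=np.array([731.9,74,140]); U=np.array([np.cos(YAW),np.sin(YAW),0]); V=np.array([-np.sin(YAW),np.cos(YAW),0])
def bar(th): return H+U*(-258*np.cos(th)+9*np.sin(th))+np.array([0,0,258*np.sin(th)+9*np.cos(th)])
QB=Rt(np.radians(30),1)*R.from_euler('z',np.pi/2); ZB=QB.apply([0,0,1])
def wproj(d,tp,q,p):
    he=np.array(d['hand_eye']); t=q.inv().apply(np.asarray(p)-tp); c=np.linalg.inv(he)@np.r_[t,1]
    return np.array([d['fx']*c[0]/c[2]+d['cx'],d['fy']*c[1]/c[2]+d['cy']])
E
python3 - <<'E'
from h import *
bot.gripper_to(22,35)
g=bar(0)+14*ZB
bot.move_ptp(g-80*ZB,QB.as_quat()); print(np.round(bot.sense()['joint_pos'],2))
bot.servo_line(g-32*ZB,velocity=100)
s=bot.sense(); d=bot.get_image('wrist')
q=R.from_quat(s['orientation']); im=d['img'].copy()
for o in(-80,-40,-15,0,15,40,80):
    c=wproj(d,np.array(s['tool_pos']),q,bar(0)+V*o); print(o,c.round(1)); 
    if np.all(np.abs(c)<2000): cv2.circle(im,tuple(int(x) for x in c),3,(255,0,0),-1)
save(im,'w2.png',s=1.25)
q1=Rt(TILT,-1); print('w1',[wproj(d,np.array([447.34,69.14,184.31]),q1,bar(0)+V*o).round(1) for o in(-80,80)])
E
```

```text
[-0.07 -0.72  2.41  0.06  0.93 -0.12]
-80 [319.1 352. ]
-40 [319.2 299. ]
-15 [319.2 262.8]
0 [319.2 239.8]
15 [319.3 215.8]
40 [319.3 173.3]
80 [319.4  97.9]
w1 [array([451. , 200.5]), array([200.9, 200.1])]
```

View pics/w2.png

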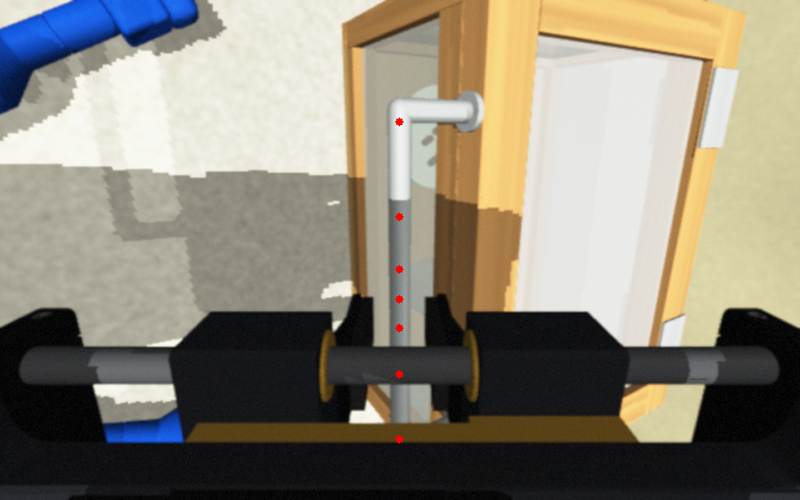

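The bar's image at column 399 coincides with the predicted points and sits midway between the fingertips at 362 and 435. Grasping and raising along the arc.

Run:
```python
from h import *
g=bar(0)+14*ZB
print(bot.servo_line(g,velocity=50,threshold=8))
bot.gripper_to(0,35); s=bot.sense(); print(s['finger_gap'],s['gripper_force'],s['force'])
for th in np.radians(np.arange(5,46,5)):
    bot.servo_line(bar(th)+14*ZB,velocity=60); s=bot.sense(); print(round(np.degrees(th)),np.round(s['force'],1),round(s['finger_gap'],1))
bot.wait(.5); s=bot.sense(); print(s['time'],s['force'],s['gripper_force'])
d=bot.get_image('scene'); w=bot.get_image('wrist')['img']
im=d['img'].copy()
th=np.pi/4; h=H+np.array([0,0,0])
def lidpt(x,y,z): return H+U*(x*np.cos(th)+z*np.sin(th))+V*y+np.array([0,0,-x*np.sin(th)+z*np.cos(th)])
for x in(0,-220):
  for y in(-150,150):
    cv2.circle(im,tuple(proj(d,lidpt(x,y,18)).astype(int)),2,(255,0,0),-1)
a=cv2.resize(im[80:330,180:380],None,fx=2.2,fy=2.2,interpolation=cv2.INTER_CUBIC)
b=cv2.resize(w,(350,219)); c=np.zeros((a.shape[0],350,3),np.uint8); c[:219]=b
cv2.imwrite('pics/fin.png',np.hstack([a,c])[:,:,::-1])
```

```text
False
8.1840766515227 35.00013470649719 [ 0.62287589  0.39999553 -0.08146877]
5 [ 7.1 -1.1 -3.9] 8.6
10 [ 5.2 -0.7 -4.3] 8.6
15 [-2.8 -2.3 -2.6] 8.8
20 [-11.6  -1.7   0.9] 8.9
25 [-14.1  -3.4   3.6] 8.6
30 [-9.6 -1.6  3. ] 8.6
35 [-9.4 -1.5  4. ] 8.9
40 [-9.1 -3.   5.8] 8.6
45 [-8.8 -2.8  5. ] 8.5
25.2583 [-8.52977102 -3.13258822  5.71526888] 35.00153839588165
```

View pics/fin.png

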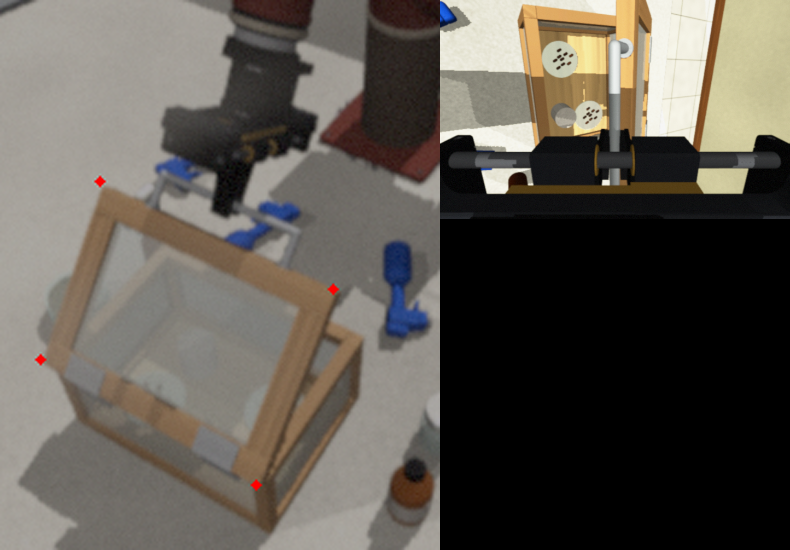

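The lid's corners sit within a few pixels of the 45° prediction, at (100,181) and (333,289), and the fingers hold the bar steady. The mister still stands at about (150,195) in the crop, well clear of the lid. Handing in.

```bash
python3 -c "
from bench import bot
print(bot.sign_off())"
```

```text
the job is handed in; nothing more can be done
None
```

The job is handed in: the mister is standing upright on the bench, let go, and the gripper is holding the lid at about 45 degrees by its bar; the sign-off did not report a verdict.

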